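# Load and start the UV curing lamp for polar bears

## Task

Take the finished brass carousel horse out of the steel tray and stand it on the round cork mat, and stand all the white polar bears (two or three are out) on their feet in the tray. Then slide the loaded tray fully home into the low white curing lamp. Next hang the amber light shield on the lamp, its eye over the brass post and sitting flat on the roof with its amber front covering the mouth, and only with the shield on, press the green start button on the control box. Leave the other pieces on the bench alone.

Things in the scene. Friction and masses are not known exactly. Their poses are not given: they have to be found in the camera images.
- lamp: Fixed white curing lamp: a bottomless low box on the bench, 256 mm wide (y), 150 mm deep (x), 85 mm high with a flat roof. Origin on the bench under the middle of its open mouth; +x runs from the mouth straight into the bay, z up.
- lamp_stop (a point): Middle of the solid back stop of the bay, on the bench, 120 mm inside the mouth. Axes as the lamp's. The bay is 228 mm wide and 65 mm high inside; over the first 22 mm its side walls flare to 244 mm at the mouth as a lead-in. It has no floor: the tray slides on the bench.
- lamp_post (a point): Tip of the brass post, 10 mm thick with a tapered tip, that stands 31 mm up out of the lamp's roof, 52 mm behind the mouth on the lamp's middle line (lamp frame 52, 0, 116 mm). Axes as the lamp's.
- tray: Loose steel tray, 450 g, 115 mm (x) by 220 mm (y), walls 14 mm high and 4 mm thick, floor 4 mm thick. Origin at the middle of its underside; +x is the end that goes into the lamp first, the handle is at the -x end. Fully home its back wall touches the back stop, and its origin is then 62.5 mm inside the mouth.
- tray_handle (a point): Middle of the tray's black upright grip fin: 34 mm long (x), 12 mm thick (y), from 10 to 52 mm above the bench, 117.5 mm from the tray's origin towards -x; this point is 31 mm up. Axes as the tray's. It stays outside the lamp when the tray is home.
- horse_mid (a point): Brass carousel horse, 500 g, on a round foot 72 mm across and 12 mm thick; 108 mm high, 115 mm long along x. Point 54 mm above its underside, on the axis of its foot. Its torso is a block 70 mm long (x), 26 mm thick (y) between 51 and 79 mm above its underside, with flat sides; a 6 mm pole from the foot through the torso ends 100 mm up. It starts standing on the tray's floor.
- mat: Round cork mat fixed on the bench, 110 mm across, 6 mm thick. Origin under its middle.
- shield: Loose light shield, 400 g: a cap 286 mm wide (y; 276 mm inside), 105 mm front to back, with a 5 mm metal top, an amber front (-x side) reaching 50 mm down from the top's underside and flaring outwards, and equally deep amber end cheeks. Origin under its grip, level with its lower edges, on which it stands at the start. Hung: x as the lamp's, cheeks outside the side walls, front 14 to 30 mm before the mouth.
- shield_grip (a point): Middle of the black grip fin on the shield's top: 34 mm long (x), 12 mm thick (y), 42 mm high; this point is 21 mm above the flat top and 76 mm above the shield's lower edges. Axes as the shield's.
- shield_eye (a point): Centre of the round 20 mm eye through the brass middle strip of the shield's top, at the underside of the top: 32 mm from the grip towards +x, and 26 mm below the grip point. Axes as the shield's. Hung, this point is at the roof's height on the axis of the post.
- start_top (a point): Top of the round green start button, 36 mm across, on the grey control box (90 x 100 x 55 mm, fixed). It springs back; it travels 6 mm straight down, fully down at 5 N.
- start (a joint): Travel of the start button, m: 0 released, 0.006 fully down.
- bear1_mid (a point): White resin polar bear on four feet, 83 mm long with its nose to +x, body 34 mm thick (y), 46 mm high to the back, 51 mm to the ears, about 130 g. This point is half-way up, 24 mm above its feet; the torso reaches 35 mm behind it and 25 mm ahead of it at heights of 20 to 46 mm. Stands upright at the start; may be absent.
- bear2_mid (a point): White resin polar bear on four feet, 83 mm long with its nose to +x, body 34 mm thick (y), 46 mm high to the back, 51 mm to the ears, about 130 g. This point is half-way up, 24 mm above its feet; the torso reaches 35 mm behind it and 25 mm ahead of it at heights of 20 to 46 mm. Stands upright at the start; may be absent.
- bear3_mid (a point): White resin polar bear on four feet, 83 mm long with its nose to +x, body 34 mm thick (y), 46 mm high to the back, 51 mm to the ears, about 130 g. This point is half-way up, 24 mm above its feet; the torso reaches 35 mm behind it and 25 mm ahead of it at heights of 20 to 46 mm. Stands upright at the start; may be absent.
- house: Bystander: ceramic gingerbread house, 82 x 85 x 110 mm high. Origin under its middle.
- base: Bystander: round walnut globe base, 110 mm across, 40 mm high. Origin under its middle.
- glue: Bystander: black glue bottle, 40 mm across, 120 mm high. Origin under its middle.
- jar: Bystander: glass jar, 70 mm across, 80 mm high. Origin under its middle.
There are look-alikes about, which are no part of the job. Leave any turquoise look-alike of the part that bears start_top alone.

How it is judged:
By the outcome, as a careful person would: the job done as asked, in the order asked, and still so for the second after the job is handed in, with the robot touching nothing.
Of bear1, bear2, bear3 only 2 to 3 are there at a start; the rules pass over those that are not, and their reading is None.
At some moment in a run one of bear1, bear2, bear3, shield may be knocked a few centimetres aside while the robot is not near it.
It also fails if it takes over 200 s, if anything falls off the work surface, if the arm or the gripper's body presses on something with over 40 N, if the wrist force passes 120 N, or if a joint passes its speed limit or range.

## Robot

A 6-joint arm with a two-finger parallel gripper is mounted at the origin on the work surface. World frame = base frame: x ahead of the robot, y to its left, z up, the work surface at z = 0. Lengths are in m, angles in rad, forces in N, time in s.
With the tool pointing down it reaches from about 0.375 to 0.75 m from the base axis. Payload 9 kg.
Tool frame: the origin (TCP) lies midway between the tips of the shut fingers; the grasp point (between the pads) lies bot.grip_depth behind it (bot.grip_depth is the distance from the TCP to the grasp point, in m); z points along the fingers, y is the direction in which the jaws open and shut (so a half turn about z gives the same grasp; the last joint's range is limited). The gripper opens to 85 mm and grips with 20 to 120 N. Pads are 22 mm wide; open, the fingers measure 114 mm over their backs; the gripper's body (76 mm by 85 mm) begins 54 mm behind the grasp point. The pads swing forward as they close: fully open they stand 13 mm farther back than shut.
Start: joints at [1.04, 0.104, 0.097, 1.564, 0, 1.353], TCP at [0.185, 0.571, 0.231] pointing down, gripper open.
Joint ranges: [-2.99, 2.99], [-0.84, 1.86], [-1.1, 1.16], [-1.84, 2.11], [-1.51, 1.56], [-3.14, 3.14]. Speed limits (rad/s): [2.22, 2.22, 2.57, 3.14, 3.14, 3.14].

## Interface

Orientations are given as a unit quaternion [w, x, y, z].
In Python, from workcell import bot gives the robot as it stands. The module is installed in compiled form; this text tells all that it offers. Calls block until the motion is done:
- bot.move_to(position, orientation): joint-space move of the TCP to a pose.
- bot.line_to(position, rotation=None, velocity=0.15): straight line of the TCP; rotation=None keeps the orientation; velocity is the mean speed in m/s.
- bot.move_j(angles): joint-space move.
- bot.ungrasp() and bot.gripper_close(f_grip=None): open the fingers fully, or close them until they stop; f_grip is the grip in N (None keeps the last).
- bot.sleep(seconds).
- bot.solve_ik(position, orientation): joint angles nearest the present ones, or None.
- bot.sense(): the state.
- bot.read_camera(name): name is "scene" or "top"; returns a dict with "image" (480x640x3 uint8, blue, green, red), "intrinsics" (3x3 intrinsics, pixels), "rvec" (rotation vector, rad) and "tvec" (3), from world to camera coordinates, as OpenCV has them. Camera axes: x right, y down, z forward; pixel columns grow to the right and rows downward; lengths in m; the calibration is good to about 2 mm. A picture is of the moment at which its call begins. There is no depth.
A pose or a line that the arm cannot do raises bot.Unreachable and nothing moves.
- bot.sign_off(): hands the job in, once; it reports no verdict.
The state is a dict: "clock": time; "joint_pos": joint angles; "qvel": joint speeds; "effort": joint torques, N m; "ee_pos": TCP position; "ee_rot": TCP orientation; "wrist_force": force on the tool from outside, world axes, zero at the start; "torque": the same for the moment, N m; "width": finger opening in m.
Only numpy, scipy, OpenCV 4.12 (cv2) and the standard library are available. Lean on these libraries where they do the work, as an engineer would, in place of code of your own. Each camera call takes 0.05 s, during which the arm holds its last target. There are 200 camera calls.

## Working session

There is one attempt and no reset: what is moved stays moved. The work goes in short steps, each a Python script; the robot and the scene stay as the last script left them, time stands still between calls to the robot, and variables do not carry over. Pictures are saved under pics/ and viewed, about 12 in all and at most 16, crops included, and the job is handed in when it is done.

```bash
mkdir -p pics; cat > h.py <<'E'
import numpy as np, cv2
from workcell import bot
def snap(cam,fn=None):
    d=bot.read_camera(cam)
    if fn: cv2.imwrite('pics/'+fn,d['image'])
    np.savez(f'{cam}.npz',K=d['intrinsics'],r=d['rvec'],t=d['tvec'],im=d['image'])
    return d
def ld(cam):
    z=np.load(f'{cam}.npz'); return z
def w(cam,uv,z):
    c=ld(cam);R=cv2.Rodrigues(c['r'])[0];t=c['t'].reshape(3)
    ray=R.T@np.linalg.inv(c['K'])@np.array([uv[0],uv[1],1.]);o=-R.T@t
    return o+ray*(z-o[2])/ray[2]
def px(cam,P):
    c=ld(cam);return cv2.projectPoints(np.array(P,float).reshape(-1,1,3),c['r'],c['t'],c['K'],None)[0].reshape(-1,2)
def crop(cam,x0,y0,x1,y1,s,fn):
    im=ld(cam)['im'][y0:y1,x0:x1]; cv2.imwrite('pics/'+fn,cv2.resize(im,None,fx=s,fy=s,interpolation=cv2.INTER_CUBIC))
def q(yaw): # tool down, jaw(y) axis along world angle yaw+90 => tool x at yaw
    return np.array([0,np.cos(yaw/2),np.sin(yaw/2),0])
E
python3 - <<'E'
from h import *
for c in('scene','top'):
    snap(c,c+'0.png'); z=ld(c);R=cv2.Rodrigues(z['r'])[0];print(c,-R.T@z['t'].reshape(3),z['K'][0,0])
s=bot.sense();print(s,bot.grip_depth)
E
```

```text
scene [ 1.41850411 -0.06137822  0.87115666] 466.18964880558156
top [0.36516461 0.05302939 1.21815744] 495.40691731350927
{'clock': 0.1, 'joint_pos': array([ 1.04028305e+00,  1.04631080e-01,  9.65608939e-02,  1.56390703e+00,
       -8.73646373e-06,  1.35310320e+00]), 'qvel': array([-0.0005363 , -0.00272579,  0.00123575, -0.00048638, -0.00065597,
        0.00071911]), 'effort': array([ 6.06722184e-03, -5.58209145e+01,  5.04718924e+01,  1.31458111e-02,
       -3.50861746e-04, -8.70124563e-05]), 'ee_pos': array([0.18448208, 0.57062356, 0.23061269]), 'ee_rot': array([-2.11704363e-04,  1.55773086e-01,  9.87792689e-01, -5.51202300e-04]), 'wrist_force': array([-0.37609707,  0.142693  ,  0.2232548 ]), 'torque': array([ 0.02942871, -0.0020253 ,  0.00500685]), 'width': 0.08557752522808978} 0.0187
```

View pics/top0.png

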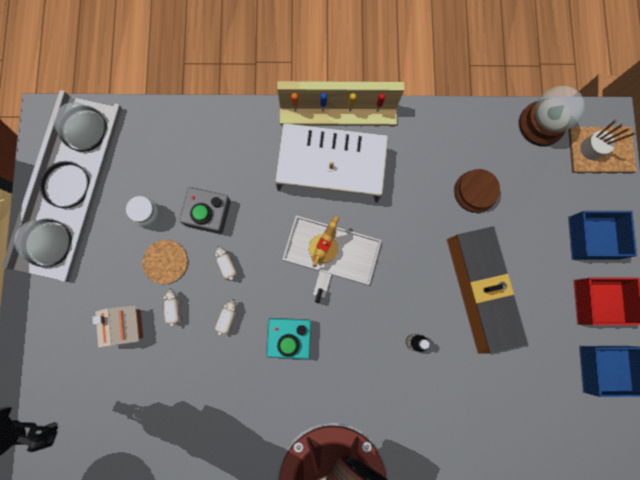

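View pics/scene0.png

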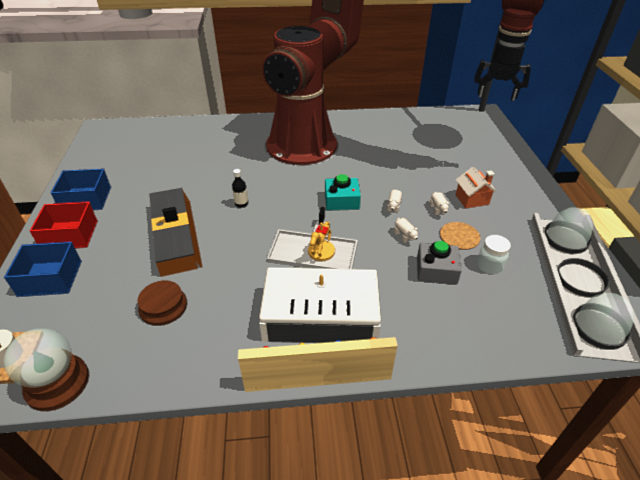

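Both views show the same layout. In the top view: bears at (226,263), (172,308), (226,318), and the horse in the tray at (325,242). The lamp is at (332,160), the mat at (165,262), and the shield at (487,290) with its grip at (495,289). Look-alikes: the start button could be the grey box's (201,213) or the turquoise box's (289,345); I choose grey. The globe base could be (478,190) or the snow globe (550,115), and neither is part of the job. A close crop follows.

```bash
python3 - <<'E'
from h import *
crop('top',130,180,390,345,3,'c1.png'); crop('top',265,110,535,360,2.4,'c2.png')
E
```

```text
(no output)
```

View pics/c1.png

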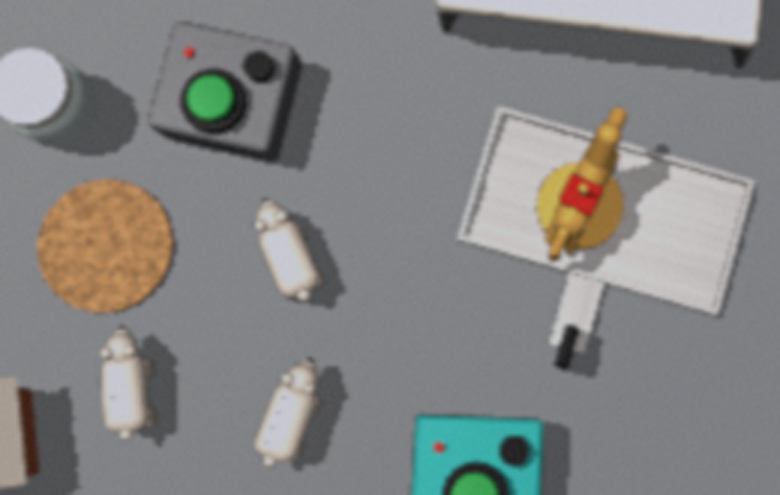

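View pics/c2.png

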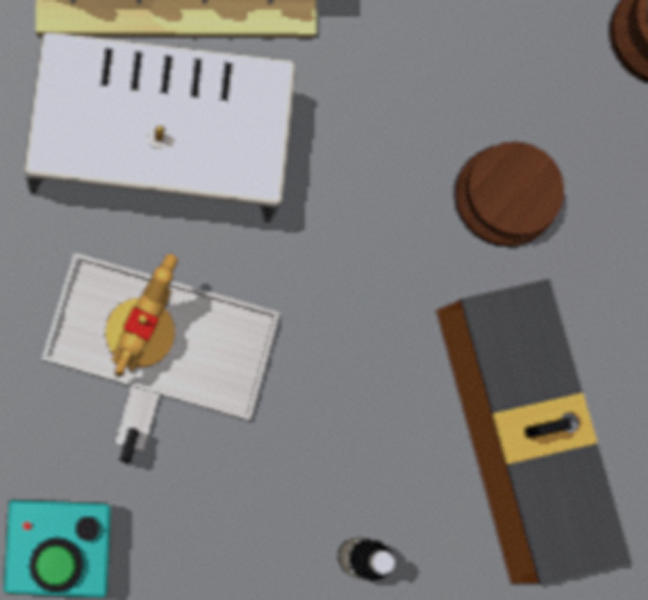

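```bash
cat > meas.py <<'E'
from h import *
def a(u,v): return (130+u/3-.33,180+v/3-.33)
def b(u,v): return (265+u/2.4-.3,110+v/2.4-.3)
W=lambda p,z:w('top',p,z)[:2]
yaw=lambda d:np.arctan2(d[1],d[0])
T=np.array([W(a(*p),.014) for p in[(500,108),(754,182),(718,314),(459,239)]])
L=np.array([W(b(*p),.085) for p in[(44,34),(293,62),(280,203),(26,177)]])
S=np.array([W(b(*p),.055) for p in[(461,300),(549,280),(630,567),(540,583)]])
def rect(C): return C.mean(0),[np.linalg.norm(C[i]-C[i-1]).round(4) for i in range(4)]
print('tray',rect(T),'yaw',yaw(T[0]-T[3]+T[1]-T[2]),yaw(T[0]-T[1]+T[3]-T[2])-np.pi/2)
print('lamp',rect(L),'yaw',yaw(L[0]-L[3]+L[1]-L[2]),yaw(L[0]-L[1]+L[3]-L[2])-np.pi/2,'mouth',(L[2]+L[3])/2,'post',W(b(159,128),.116))
print('shield',rect(S),'yaw',yaw(S[1]-S[0]+S[2]-S[3]),yaw(S[0]-S[3]+S[1]-S[2])-np.pi/2,'grip',W(b(551,428),.097))
print('horse pole',W(a(583,188),.104),'foot',W(a(580,205),.016),'yaw',yaw(W(a(617,115),.1)-W(a(553,255),.07)))
print('mat',W(a(106,246),.006))
for n,t in(((265,205),(300,295)),((121,332),(126,432)),((306,363),(268,460))):
    N=W(a(*n),.035);t=W(a(*t),.035);print('bear',t+.45*(N-t),np.linalg.norm(N-t),'yaw',yaw(N-t))
print('handle',W(a(567,347),.05),'btn',W(a(211,97),.065))
E
python3 meas.py
```

```text
tray (array([ 0.5373458 , -0.00327771]), [np.float64(0.1139), np.float64(0.2181), np.float64(0.113), np.float64(0.219)]) yaw -0.2876839549999795 -0.28445380368793516
lamp (array([ 7.45575701e-01, -1.00216683e-04]), [np.float64(0.149), np.float64(0.2513), np.float64(0.1464), np.float64(0.2509)]) yaw -0.10998744701394807 -0.10688652731219062 mouth [0.67215299 0.00800808] post [0.72539846 0.00317064]
shield (array([ 0.4390482 , -0.37632957]), [np.float64(0.2832), np.float64(0.0919), np.float64(0.2884), np.float64(0.0894)]) yaw -1.374337401056852 -1.3495385155076167 grip [ 0.4380733  -0.36727699]
horse pole [0.5414475  0.01948966] foot [0.54129435 0.01933962] yaw -0.4365058819517181
mat [0.50842061 0.40619674]
bear [0.49846315 0.25603746] 0.07816968300142625 yaw 0.393444750912414
bear [0.39388949 0.37851348] 0.07820886272438568 yaw 0.09646400588626253
bear [0.37099829 0.25150469] 0.08002607144768238 yaw -0.35130377873673707
handle [0.42405885 0.03078795] btn [0.61997705 0.31218946]
```

Sizes check out: the tray measures 0.114×0.219, and the handle and post agree with the lamp and tray frames. Next I move the horse to the mat.

```bash
cat >> h.py <<'E'
HI=.24
def best(x,y,z,yaw):
    j=bot.sense()['joint_pos'];o=[]
    for k in(-1,0,1):
        Q=q(yaw+k*np.pi);s=bot.solve_ik([x,y,z],Q)
        if s is not None:o.append((abs(np.asarray(s)-j).max()+(10 if abs(s[5])>3 else 0),yaw+k*np.pi))
    return min(o)[1]
def over(x,y,yaw,z=HI,free=True):
    s=bot.sense()
    if s['ee_pos'][2]<z-.005: bot.line_to([*s['ee_pos'][:2],z])
    yw=best(x,y,z,yaw) if free else yaw
    bot.move_to([x,y,z],q(yw)); return yw
def pick(x,y,yaw,zg,f=60,lift=HI):
    yw=over(x,y,yaw); zt=zg-bot.grip_depth
    bot.line_to([x,y,zt+.04],velocity=.2);bot.line_to([x,y,zt],velocity=.06)
    bot.gripper_close(f);s=bot.sense();print('width',s['width'],'F',s['wrist_force'].round(1))
    if lift: bot.line_to([x,y,lift],velocity=.12); s=bot.sense();print('lifted',s['width'],s['wrist_force'].round(1),s['clock'])
    return yw
def place(x,y,yaw,zg,lift=HI):
    zt=zg-bot.grip_depth
    bot.move_to([x,y,HI],q(yaw));bot.sleep(.2)
    bot.line_to([x,y,zt+.03],velocity=.15);bot.line_to([x,y,zt],velocity=.03);bot.sleep(.2)
    print('set',bot.sense()['wrist_force'].round(1));bot.ungrasp();bot.sleep(.2)
    if lift: bot.line_to([x,y,lift],velocity=.15)
E
python3 - <<'E'
from h import *
hy=-.4365
yw=pick(.5414,.0194,hy,.069,70)
t=best(.5084,.4062,HI,yw+.0)
place(.5084,.4062,t,.0715)
over(.55,.25,0)
snap('top');snap('scene');print(bot.sense()['clock'])
i=ld('top')['im'][150:370,100:400];j=ld('scene')['im'][180:380,250:520]
i=cv2.resize(i,None,fx=2.6,fy=2.6);cv2.imwrite('pics/t1.png',i)
E
```

```text
width 0.024968765800759532 F [0.7 3.4 2.4]
lifted 0.02496657926885595 [-0.8 -1.  -5.4] 6.7167
set [-0.1  0.  -5.1]
13.9333
```

View pics/t1.png

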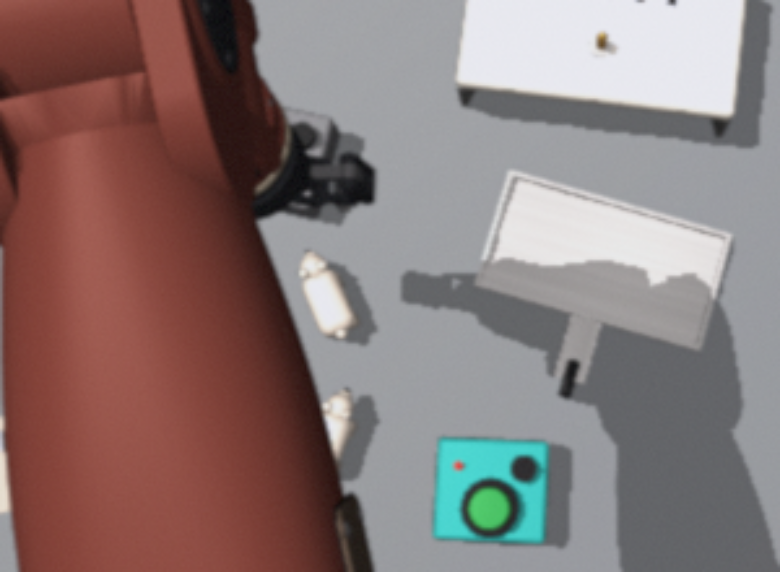

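The crop shows the tray undisturbed (corner at (512,172)). The arm hides the mat. Next I turn the tray in line with the lamp while it is empty.

```bash
cat >> h.py <<'E'
LY=-.1085; M=np.array([.673,.0085])
def lamp(x,y): return M+np.array([np.cos(LY)*x-np.sin(LY)*y,np.sin(LY)*x+np.cos(LY)*y])
E
python3 - <<'E'
from h import *
z=.036-bot.grip_depth
yw=pick(.4243,.0302,-.286,.036,80,lift=None)
p=lamp(-.2525,0);print(p)
bot.line_to([*p,z],q(yw+(LY+.286)),velocity=.03);print(bot.sense()['wrist_force'])
bot.ungrasp();s=bot.sense()['ee_pos'];bot.line_to([*s[:2],HI],velocity=.2)
over(.42,-.2,0)
snap('top');snap('scene');print(bot.sense()['clock'])
crop('top',100,150,400,370,2.6,'t2.png')
E
```

```text
width 0.011022543535609441 F [-0.9 -0.2  3.5]
[0.42198479 0.03584253]
[0.30458769 2.30030147 3.54987749]
20.8333
```

View pics/t2.png

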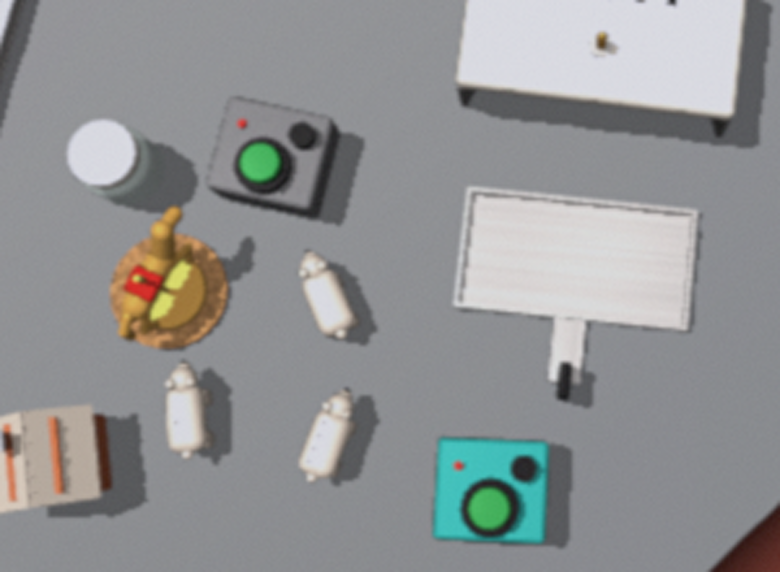

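Horse stands on the mat at (160,290), tray is nearly parallel to the lamp (corners (468,188),(698,210),(689,328),(455,306)), and the bears are unmoved. Now I place the bears, re-finding each as a white blob just before its grasp.

```bash
cat >> h.py <<'E'
def blobs():
    snap('top');im=ld('top')['im'][225:350,150:262]
    m=((im.min(2)>125)&(im.max(2).astype(int)-im.min(2)<50)).astype(np.uint8)
    n,l,st,c=cv2.connectedComponentsWithStats(cv2.morphologyEx(m,cv2.MORPH_OPEN,np.ones((3,3),np.uint8)));o=[]
    for k in range(1,n):
        if st[k,4]<150: continue
        ys,xs=np.where(l==k); P=np.array([w('top',(x+150,y+225),.036)[:2] for x,y in zip(xs,ys)])
        mu=P.mean(0);v=np.linalg.eigh(np.cov((P-mu).T))[1][:,1]; v*=np.sign(v[0]); o.append((mu.round(4),round(float(np.arctan2(v[1],v[0])),3),int(st[k,4]),st[k,:4]+[150,225,0,0]))
    return o
E
cat > tray.py <<'E'
from h import *
b=lambda u,v:(100+u/2.6-.3,150+v/2.6-.3)
T=np.array([w('top',b(*p),.014)[:2] for p in[(468,188),(698,210),(689,328),(455,306)]])
d=T[0]-T[1]+T[3]-T[2];ty=np.arctan2(d[1],d[0])-np.pi/2;tc=T.mean(0)
E
python3 - <<'E'
from tray import *
print(tc,ty,lamp(-.135,0),LY,[np.linalg.norm(T[i]-T[i-1]).round(4) for i in range(4)])
for o in blobs():print(*o)
E
```

```text
[0.53970564 0.0221509 ] -0.09421402266021373 [0.53879385 0.02311878] -0.1085 [np.float64(0.1133), np.float64(0.2199), np.float64(0.113), np.float64(0.2204)]
[0.4322 0.2824] -0.363 10427 [150 225 112 125]
```

```bash
python3 - <<'E'
from h import *
im=ld('top')['im'];print(im[300,255],im[265,226],im[310,172],im[318,226])
E
sed -i 's/im.min(2)>125/im.min(2)>170/' h.py; python3 -c "
from h import *
for o in blobs():print(*o)"
```

```text
[145 142 139] [224 218 216] [220 216 215] [222 217 216]
[0.4952 0.2548] 0.457 236 [217 255  17  22]
[0.3884 0.3811] 0.147 252 [164 300  13  23]
[0.3707 0.2523] -0.35 292 [216 303  17  29]
```

```bash
cat > bear.py <<'E'
from tray import *
import sys
ty=-.10;tc=np.array([.5394,.0225])
def do(i,slot,off=(0,0)):
    o=blobs();o.sort(key=lambda t:-t[0][0]);p,by=o[i][0]+np.array(off),o[i][1]
    print([tuple(t[:2]) for t in o])
    yw=pick(p[0],p[1],by,.037,40)
    y=yw+ty-by; R=np.array([[np.cos(ty),-np.sin(ty)],[np.sin(ty),np.cos(ty)]])
    g=tc+R@[-.008,slot]
    if bot.solve_ik([*g,.1],q(y)) is None: y+=np.pi; g=tc+R@[.008,slot]; print('reversed')
    place(g[0],g[1],y,.0425); print(bot.sense()['clock'])
E
python3 - <<'E'
from bear import *
do(0,0)
over(.42,-.15,0)
snap('top');crop('top',140,200,400,350,3,'t3.png')
E
```

```text
[(array([0.4996, 0.2566]), 0.432), (array([0.3883, 0.3811]), 0.142), (array([0.3707, 0.2523]), -0.35)]
width 0.03318458772318297 F [0.6 0.2 3.1]
lifted 0.03371649126377761 [ 0.4  0.2 -1.3] 27.075
set [ 0.3 -0.3 -1.3]
33.3
```

View pics/t3.png

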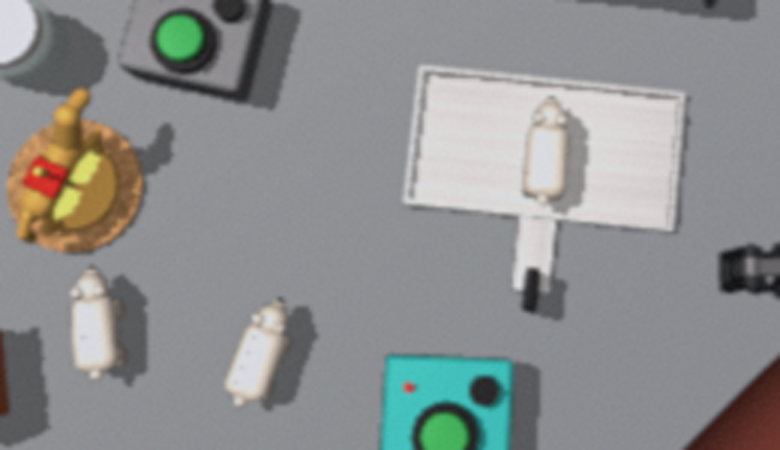

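Bear 1 stands centred in the tray at (547,150). Next I place the other two.

```bash
python3 - <<'E'
from bear import *
do(1,.081)
do(0,-.081,(0,-.004))
over(.42,-.2,0)
snap('top');snap('scene');crop('top',140,110,400,310,3,'t4.png')
E
```

```text
[(array([0.3924, 0.3813]), 0.105), (array([0.3709, 0.2523]), -0.349)]
width 0.03346244751668446 F [-0.6 -1.1  4.5]
lifted 0.03379175759787423 [ 0.4 -0.2 -1.1] 40.1333
set [ 0.3 -0.1 -1.7]
46.325
[(array([0.3932, 0.3811]), 0.112)]
width 0.03314420694491607 F [-0.6  0.7  2.9]
lifted 0.03340090434836502 [-0.6  0.3 -1.8] 51.9583
set [-0.1  0.2 -0.9]
58.9083
```

View pics/t4.png

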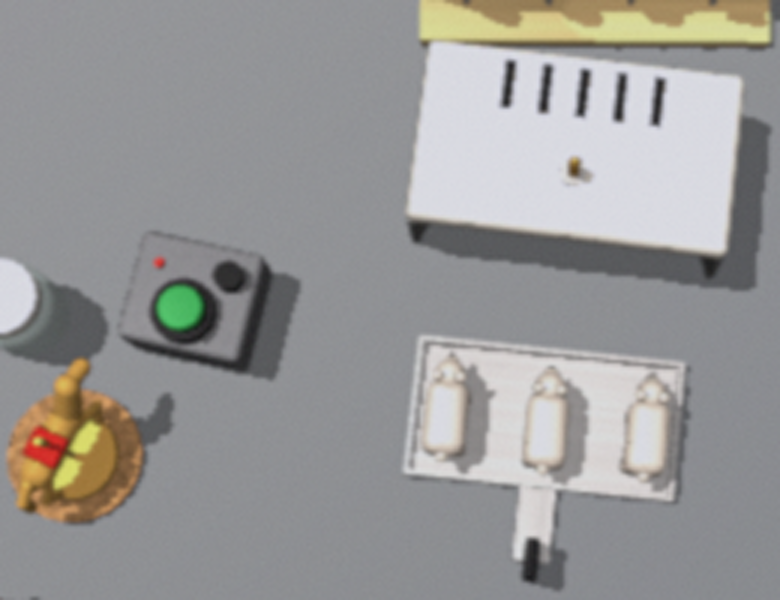

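All three bears stand in the tray. I refine the lamp pose from this crop (roof corners (430,42),(741,76),(725,253),(409,215), post tip (574,160)), then slide the tray in.

```bash
python3 - <<'E'
from h import *
b=lambda u,v:(140+u/3-.33,110+v/3-.33)
L=np.array([w('top',b(*p),.085)[:2] for p in[(430,42),(741,76),(725,253),(409,215)]])
d=L[0]-L[1]+L[3]-L[2];ly=np.arctan2(d[1],d[0])-np.pi/2;u=np.array([np.cos(ly),np.sin(ly)])
print('lamp ctr-75',L.mean(0)-.075*u,'yaw',ly,'post-52',w('top',b(574,160),.116)[:2]-.052*u,'M',M)
print('handle',w('top',b(531,560),.05))
z=.036-bot.grip_depth
import h
h.LY=(ly+LY)/2; print('LY',h.LY)
yw=pick(.4225,.0345,-.10,.036,80,lift=None)
y=yw+h.LY+.10
bot.line_to([*h.lamp(-.20,0),z],q(y),velocity=.05);print(bot.sense()['wrist_force'].round(1))
for x in(-.17,-.15,-.13,-.11,-.09,-.075,-.065):
    bot.line_to([*h.lamp(x,0),z],velocity=.05);f=bot.sense()['wrist_force'];print(x,f.round(1))
    if np.hypot(*f[:2])>20:break
print(bot.sense()['clock'])
snap('top');snap('scene');crop('scene',220,210,480,380,3,'s5.png')
E
```

```text
lamp ctr-75 [0.672983   0.00829147] yaw -0.11436481471006488 post-52 [0.67381089 0.00898074] M [0.673  0.0085]
handle [0.42172638 0.03548351 0.05      ]
LY -0.11143240735503243
width 0.011119823929077509 F [-0.9  0.6  4.8]
[-18.3   1.8  20. ]
-0.17 [-14.1   2.4  15.8]
-0.15 [-11.4   0.8  13.2]
-0.13 [-11.2   1.6  11.5]
-0.11 [-11.    1.7  13.1]
-0.09 [-11.1   1.5  11.3]
-0.075 [-8.1  1.1 10.4]
-0.065 [-8.3  1.7  9.9]
68.1667
```

View pics/s5.png

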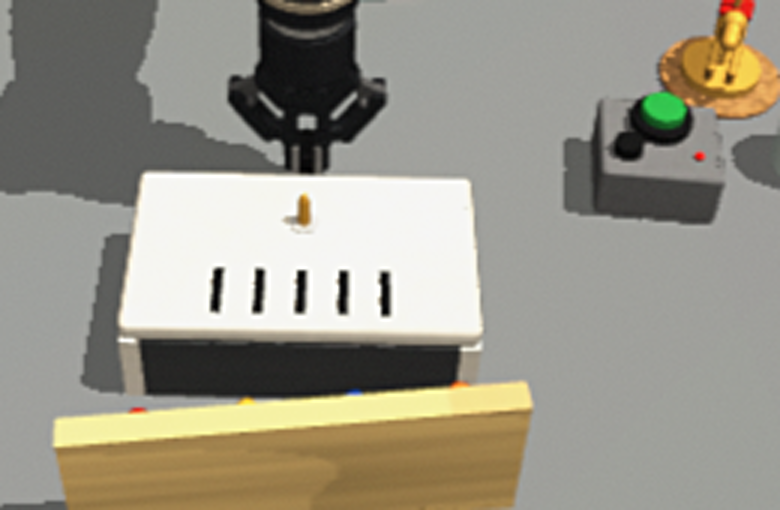

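Tray is sliding in smoothly and nothing has toppled out. I push to the stop by force, then release and look.

```bash
sed -i 's/LY=-.1085/LY=-.112/' h.py; python3 - <<'E'
from h import *
z=.036-bot.grip_depth
for x in np.arange(-.062,-.044,.001):
    bot.line_to([*lamp(x,0),z],velocity=.03);bot.sleep(.1);f=bot.sense()['wrist_force'];print(round(x,4),f.round(1),(bot.sense()['ee_pos'][0]).round(4))
    if f[0]<-28:break
bot.ungrasp();s=bot.sense()['ee_pos'];bot.line_to([*s[:2],HI],velocity=.2)
over(.42,.15,0)
snap('top');snap('scene');print(bot.sense()['clock'])
crop('top',265,110,535,360,2.4,'t6.png')
E
```

```text
-0.062 [-14.2   1.2  12.9] 0.6096
-0.061 [-16.3   1.7  16.2] 0.6101
-0.06 [-16.8   1.5  16.5] 0.611
-0.059 [-16.5   1.9  16. ] 0.612
-0.058 [-16.8   2.9  16.4] 0.613
-0.057 [-17.7   1.6  16.7] 0.6141
-0.056 [-16.2   2.   16.1] 0.615
-0.055 [-16.6   3.1  15.8] 0.6161
-0.054 [-16.5   1.7  15.9] 0.617
-0.053 [-17.7   2.4  16.5] 0.6179
-0.052 [-23.8   2.4  21. ] 0.6179
-0.051 [-29.9   3.   25.3] 0.6179
75.5
```

View pics/t6.png

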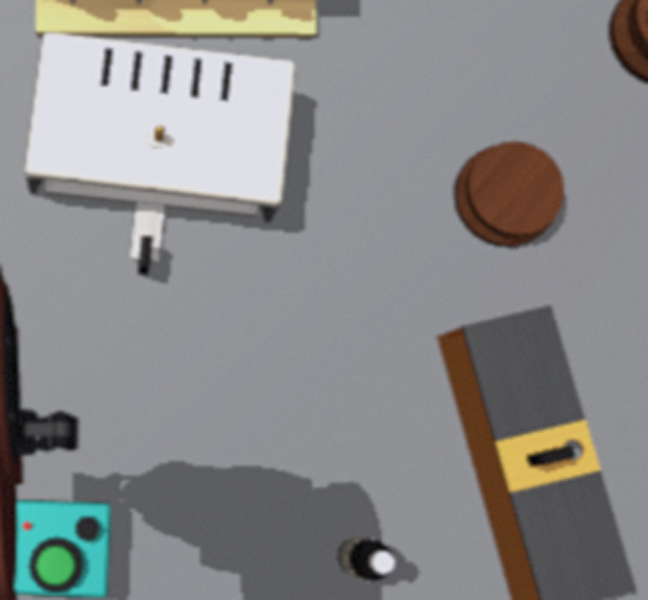

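Tray hit the back stop (the arm stopped dead at x=0.6179 while force rose). The shield has been knocked about 3 cm towards the robot, with its grip now near crop (552,455). One close crop of it for the grasp.

```bash
python3 - <<'E'
from h import *
crop('top',440,225,540,375,4,'t7.png')
E
```

```text
(no output)
```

View pics/t7.png

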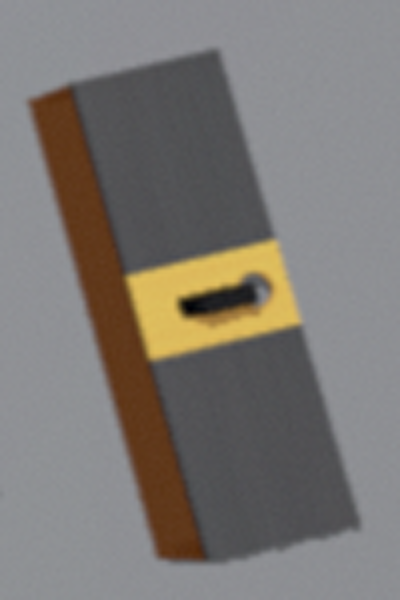

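```bash
python3 - <<'E'
from h import *
W=lambda u,v,z:w('top',(440+u/4-.4,225+v/4-.4),z)[:2]
S=np.array([W(*p,.055) for p in[(75,85),(217,50),(358,528),(206,560)]])
yw=lambda d:np.arctan2(d[1],d[0])
print([np.linalg.norm(S[i]-S[i-1]).round(4) for i in range(4)],S.mean(0),yw(S[0]-S[3])-np.pi/2,yw(S[1]-S[2])-np.pi/2,yw(S[1]-S[0]),yw(S[2]-S[3]))
ya=-1.345;u=np.array([np.cos(ya),np.sin(ya)])
A,B=W(180,306,.055),W(253,290,.097);print('fin',A,B,(A+B)/2,np.linalg.norm(A-B))
E=W(257,290,.055);print('eye',E,'grip by eye',E-.032*u)
F,G=W(137,318,.055),W(288,282,.055);print('strip',F,G,np.linalg.norm(F-G),'yaw',yw(G-F))
for t in(-.002,):print((F+G)/2)
E
```

```text
[np.float64(0.2829), np.float64(0.0891), np.float64(0.2871), np.float64(0.091)] [ 0.41301109 -0.37791275] -1.3477028683733463 -1.3411573204308787 -1.3290856050708448 -1.3747127065694562
fin [ 0.41023888 -0.35835854] [ 0.41758885 -0.38559182] [ 0.41391386 -0.37197518] 0.028207691548917765
eye [ 0.41955187 -0.40438868] grip by eye [ 0.41238763 -0.37320096]
strip [ 0.40327295 -0.33263882] [ 0.42422347 -0.4230308 ] 0.09278811534509364 yaw -1.3430435754064443
[ 0.41374821 -0.37783481]
```

The fin midpoint and the eye agree to about 1.5 mm, so the grip is at (0.413,−0.3725) with yaw −1.345. I pick the shield and hover over the post.

```bash
cat >> h.py <<'E'
u=np.array([np.cos(LY),np.sin(LY)]); POST=np.array([.6737,.0088])+.052*u; GT=POST-.032*u
E
python3 - <<'E'
from h import *
import h
ok=[]
for k in(-1,0,1):
    y=-1.345+k*np.pi
    a=bot.solve_ik([.4132,-.3725,.1],q(y));b=bot.solve_ik([*GT,.235],q(y+1.345+LY));ok.append((k,None if a is None else a[5].round(2),None if b is None else b[5].round(2)))
print(ok)
k=[o for o in ok if o[1] is not None and o[2] is not None];k=min(k,key=lambda o:abs(o[1])+abs(o[2]))[0]
y=-1.345+k*np.pi
over(.4132,-.3725,y,free=False)
bot.line_to([.4132,-.3725,.10]);bot.line_to([.4132,-.3725,.0613],velocity=.05)
bot.gripper_close(110);print(bot.sense()['width'],bot.sense()['wrist_force'].round(1))
bot.line_to([.4132,-.3725,.235],velocity=.1);print(bot.sense()['wrist_force'].round(1))
y2=y+1.345+LY
bot.line_to([.5,-.22,.235],q((y+y2)/2),velocity=.1)
bot.line_to([*GT,.235],q(y2),velocity=.1)
zh=.116+.026+.004+.010-bot.grip_depth
bot.line_to([*GT,zh],velocity=.06);bot.sleep(.5)
s=bot.sense();print(s['width'],s['wrist_force'].round(1),s['torque'].round(2),s['ee_pos'],GT,s['clock'])
snap('scene');snap('top');crop('scene',240,200,400,320,5,'s8.png')
c=np.array([*POST,.126]);print('px post tip',px('scene',[*POST,.116]),'eye exp top',px('scene',[*POST,.131]))
E
```

```text
[(-1, np.float64(0.38), np.float64(-0.07)), (0, np.float64(-2.77), np.float64(3.08)), (1, np.float64(0.38), np.float64(-0.07))]
0.01071804522214101 [-0.6  0.7  2.6]
[-0.2  0.1 -4.4]
0.01106129143498777 [ 0.4 -0.4 -4.1] [ 0.05 -0.07 -0.01] [0.69355109 0.00655573 0.13727932] [0.69357469 0.00656468] 89.275
px post tip [[321.15840409 274.01104913]] eye exp top [[321.17488096 269.32048421]]
```

View pics/s8.png

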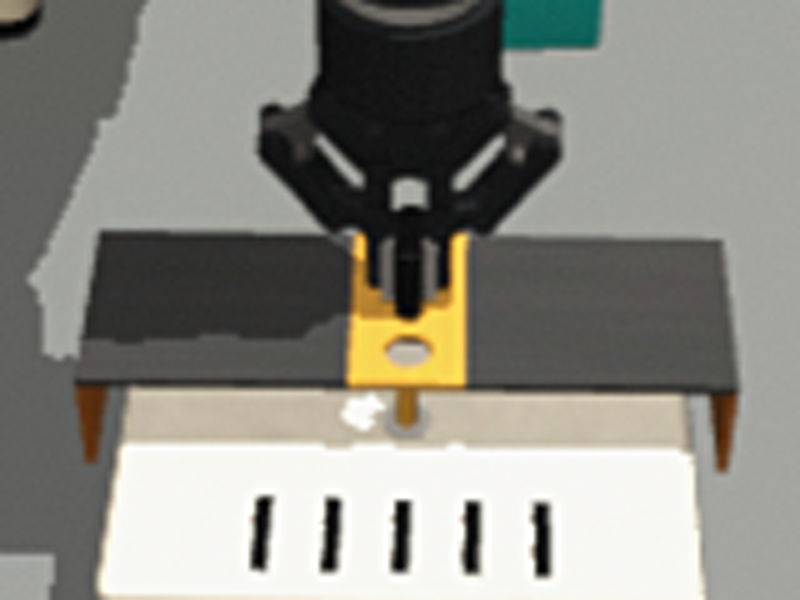

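The eye is at crop (409,351), which is px (321.4,269.8). Expected was (321.2,269.3), so it agrees to about 1–2 mm. The cheeks straddle the lamp evenly. Lowering with a force guard.

```bash
python3 - <<'E'
from h import *
z0=bot.sense()['ee_pos'][2]; zf=.085+.026+.004-bot.grip_depth
print(z0,zf)
for z in np.append(np.arange(z0-.004,zf+.003,-.004),[zf+.002,zf+.001,zf,zf-.001,zf-.002,zf-.003]):
    bot.line_to([*GT,z],velocity=.03);bot.sleep(.05);s=bot.sense();print(z.round(4),s['wrist_force'].round(1),s['ee_pos'][2].round(4))
    if s['wrist_force'][2]>4: break
snap('scene');snap('top');crop('scene',240,200,400,320,5,'s9.png');print(s['clock'])
E
```

```text
0.13731192185601998 0.0963
0.1333 [ 0.1 -0.1 -3.5] 0.1331
0.1293 [-0.1  0.3 -3.7] 0.1291
0.1253 [-0.2  0.6 -3. ] 0.1251
0.1213 [-0.  -0.7 -4.2] 0.1211
0.1173 [ 0.6  0.9 -3.3] 0.1171
0.1133 [ 0.4  0.1 -3.6] 0.1131
0.1093 [-0.6  0.3 -4. ] 0.1091
0.1053 [-0.4  0.2 -4.8] 0.1051
0.1013 [-1.  -1.  -4.6] 0.1011
0.0983 [-0.7 -0.1 -3.7] 0.0981
0.0973 [ 0.   0.1 -4.3] 0.0973
0.0963 [-0.5 -0.1 -0.4] 0.0967
0.0953 [-2.5 -0.3  6.1] 0.0966
93.575
```

View pics/s9.png

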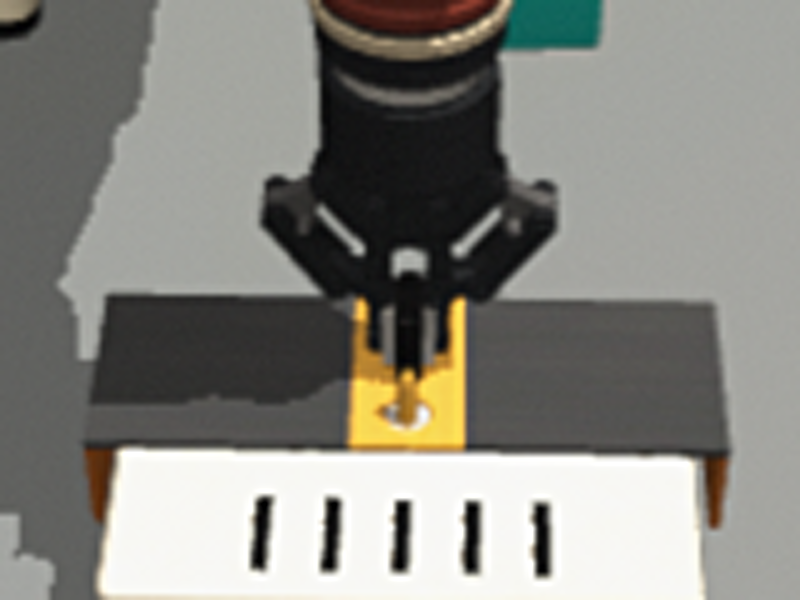

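Shield is seated: height 0.0966 against 0.0963 expected, with the post through the eye at (407,405). I release, locate the button height from both cameras, and press.

```bash
python3 - <<'E'
from h import *
bot.ungrasp();s=bot.sense()['ee_pos'];bot.line_to([*s[:2],HI],velocity=.12)
# triangulate button top
t=(130+211/3-.33,180+97/3-.33);sc=(220+665/3-.33,210+110/3-.33)
for z in(.055,.06,.065,.07,.075):print(z,w('top',t,z)[:2].round(4),w('scene',sc,z)[:2].round(4))
over(.42,.3,0); snap('scene');snap('top')
print(bot.sense()['clock']); crop('scene',220,180,480,375,3,'s10.png')
E
```

```text
0.055 [0.6222 0.3144] [0.6019 0.32  ]
0.06 [0.6211 0.3133] [0.6069 0.3177]
0.065 [0.62   0.3122] [0.6119 0.3154]
0.07 [0.6189 0.3111] [0.6169 0.313 ]
0.075 [0.6178 0.3099] [0.6219 0.3107]
97.325
```

View pics/s10.png

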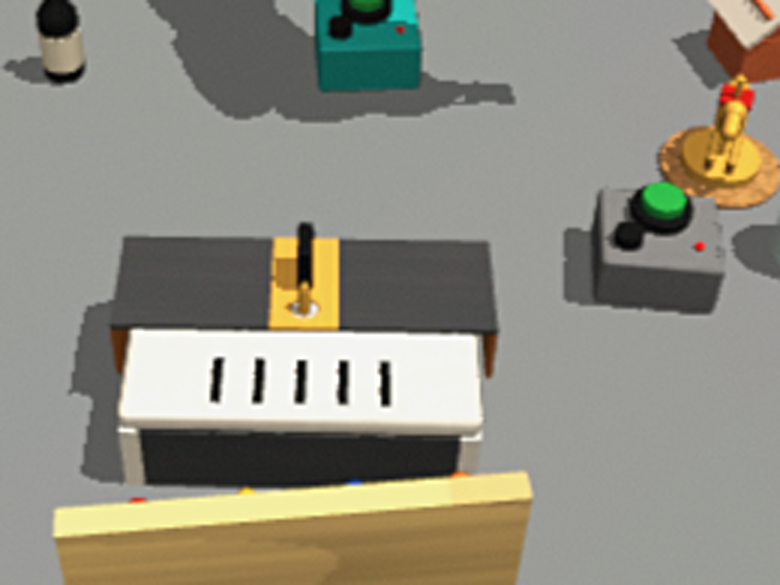

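The shield hangs flat with the post through its eye at (303,297). The button top triangulates to (0.618,0.311,~0.072). Pressing.

```bash
python3 - <<'E'
from h import *
bot.gripper_close(30)
x,y=.6184,.3108
over(x,y,0,z=.20)
bot.line_to([x,y,.09],velocity=.15)
c=None
for z in np.arange(.084,.055,-.002):
    bot.line_to([x,y,z],velocity=.04);bot.sleep(.05);s=bot.sense();f=s['wrist_force'][2];print(z.round(3),f.round(1),s['ee_pos'][2].round(4))
    if f>14:break
bot.sleep(.4);print(bot.sense()['wrist_force'].round(1))
bot.line_to([x,y,.24],velocity=.15)
over(.42,.15,0);snap('top');snap('scene');print(bot.sense()['clock'])
crop('top',140,110,400,310,3,'t11.png')
E
```

```text
0.084 -0.2 0.0841
0.082 -0.4 0.0819
0.08 0.6 0.0799
0.078 -0.4 0.0779
0.076 1.4 0.0763
0.074 3.3 0.0742
0.072 3.9 0.0722
0.07 9.9 0.0711
0.068 20.6 0.0708
[-7.5 -2.5 20. ]
105.3667
```

View pics/t11.png

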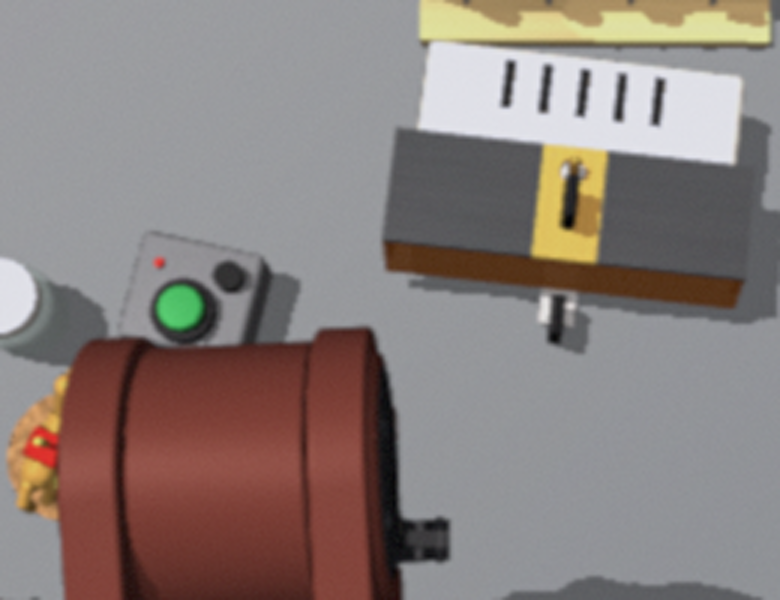

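Everything is in place and the robot is clear, so I hand it in.

```bash
python3 -c "
from h import *
bot.sleep(.3);bot.sign_off()"
```

```text
the job is handed in; nothing more can be done
```

The job is done in the order you asked and handed in at about 106 s on the robot's clock. The sign-off gives no verdict.

- **Horse:** it stands on the cork mat.
- **Bears:** all three were out. They stood on their feet in the tray before the slide. I could not see them once the tray was inside the lamp. The push was slow and smooth, with no jolt except a soft contact with the stop.
- **Tray:** it slid in until it met the back stop. The arm stopped moving while the push force rose from about 17 to 30 N. That was about 2–3 mm past where my measurements put it, which is within my lamp and grasp error.
- **Shield:** it was knocked about 3 cm aside during the run, so I measured it again before the grasp. It settled at the expected height (0.0966 m against 0.0963 m). The post is through the eye and the amber front is in front of the mouth.
- **Start button:** I pressed the grey box's button only after the shield was on. It stopped after about 6 mm of travel with 20 N on it, more than the 5 N it needs. My triangulation had put its top 4–5 mm too low, but the stepped force-guarded descent allowed for that.

I did not touch the turquoise box or the other pieces on the bench.

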